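# Set the flip tags on the coffee-sachet rack

## Robot

A 7-joint arm with a two-finger parallel gripper is mounted at the origin on a cart in front of the work surface, level with it; the furniture and walls round the work are solid. World frame = base frame: x ahead of the robot, y to its left, z up, the work surface at z = 0. Lengths are in m, angles in rad, forces in N, time in s.
With the tool pointing down it reaches from about 0.4 to 0.85 m from the base axis. Payload 10.4 kg.
Tool frame: the origin (TCP) lies midway between the tips of the shut fingers; the grasp point (between the pads) lies 19 mm behind it (manip.hold_point_z is the distance from the TCP to the grasp point, in m); z points along the fingers, y is the line along which they close (so a half turn about z gives the same grasp; the last joint's range is limited). The gripper opens to 85 mm and grips with 20 to 120 N. Pads are 22 mm wide; open, the fingers measure 114 mm over their backs; the gripper's body (76 mm by 85 mm) begins 54 mm behind the grasp point. The pads swing forward as they close: fully open they stand 13 mm farther back than shut.
Start: joints at [-1.277, 0.332, -0.065, 1.46, 0.022, 1.35, -0.088], TCP at [0.195, 0.594, 0.231] pointing down, gripper open.
Joint ranges: [-2.6, 2.6], [-0.5, 2.12], [-1.47, 1.34], [0.16, 2.42], [-1.27, 4.41], [0.06, 2.06], [-2.6, 2.6]. Speed limits (rad/s): [2.22, 2.22, 2.79, 2.79, 3.14, 3.14, 3.14].

## Interface

Orientations are given as a unit quaternion [x, y, z, w].
In Python, from workcell import manip, eyes, job gives the robot as it stands.
- The arm moves only by the shell command python3 -m crank 'ROWS' [FORCE]. ROWS is JSON, a list that holds one entry, the list of rows, each a list of 7 numbers: the finger opening in cm, from 0 to 8.54, then the shift along the world's x, y, z in cm, then the turn, a rotation vector about the world's x, y, z in degrees. In form: [[[hand, x, y, z, ax, ay, az], ...]]. A call has 1 to 20 rows; each row shifts and turns the commanded pose from where the row before left it; what a row does not reach is not made up. A row lasts 1/8 s, in which the tool goes at most 62.5 mm and 10.7 degrees, less where a joint would pass 70% of its speed; a pose out of reach is approached as far as the arm can. A call with a gripper value outside its range is refused whole. The fingers move at their own pace and stop on an object; FORCE is the grip in N (left out, the last holds). Time passes only in rows, so rows that do not move let the fingers close. It gives the time, the measured TCP pose, the force, the opening and the grip force at its end, in the units of the state.
- manip.get_obs(): the state, without advancing time (a new reading comes with each control period).
- eyes.camera(name): name is "scene" or "top"; returns (picture, depth): 400x640x3 uint8, red, green, blue; 400x640 float32, m along the optical axis (not along the pixel's ray), 0 where there is no reading.
- eyes.camera_params(name): a dict with "fx", "fy", "cx", "cy" (pixels), "world_from_camera" (4x4, takes a point from camera to world coordinates). Camera axes: x right, y down, z forward; pixel columns grow to the right and rows downward; lengths in m; the calibration is good to about 2 mm. A picture is of the moment at which its call begins. camera_params takes no time and is no camera call.
- job.hand_in(): hands the job in; it is judged then, once.
The state is a dict: "clock": time; "joint_pos": joint angles; "joint_velocities": joint speeds; "tau": joint torques, N m; "position": TCP position; "ee_rot": TCP orientation; "ft_force": force on the tool from outside, world axes, zero at the start; "torque": the same for the moment, N m; "grip_width": opening from 0.0 (shut) to 1.0 (fully open); "grasp_force": force on a finger pad.
Only numpy, scipy, OpenCV 4.12 (cv2) and the standard library are available. Lean on these libraries where they do the work, as an engineer would, in place of code of your own. Each camera call takes 0.05 s, during which the arm holds its last target. There are 200 camera calls.

## Task

Check the stock of the coffee-sachet rack and set its four flip tags to match: push tags over with a fingertip until the bins that are full of sachets, and only those, have their tag tipped back over the bin with the ring face up, while the bins down to their last sachet have theirs tipped forward toward you with the bar face up. A tag that is already right stays as it is at the end; only push, do not pinch a tag or pick anything up, and leave the sachets and the other things on the rack and worktop where they are.

Things in the scene. Friction and masses are not known exactly. Their poses are not given: they have to be found in the camera images.
- rack: wooden rack fixed on the worktop, 180 mm deep (x), 532 mm wide (y), 104 mm high at the back board on its +x edge. Origin on the worktop under the middle of the four bins; x points from the robot's side to the back board, y left, z up. Bins stand 108 mm apart along y, their order and contents vary; each is a grey open box 112 mm deep, 104 mm wide, rim 72 mm over the worktop.
- hinge_a (a point): middle of the hinge pin of bin a's flip tag, 97 mm over the worktop, on the bin's centre line, 10 mm in front of its front wall and 66 mm in front of its centre; its axes are the rack's, the pin runs along y. Two fixed steel rests 18 mm wide form a V under the tag: they reach 12 mm above the pin and 17 mm before and behind it.
- tag_a (a joint): lean of bin a's flip tag, rad: 0 upright; +0.80 at rest back over its bin, ring face up, tip 40 mm behind the pin and 39 above it; -0.90 at rest forward, bar face up, tip 44 mm before the pin and 35 above it. Glossy slippery white plate 66 mm wide, 56 from pin to tip, 4 thick (7 at the raised panels), about 30 g, swings freely, falls to its other rest in 0.5 s once a few degrees past upright.
- hinge_b (a point): middle of the hinge pin of bin b's flip tag, 97 mm over the worktop, on the bin's centre line, 10 mm in front of its front wall and 66 mm in front of its centre; its axes are the rack's, the pin runs along y. Two fixed steel rests 18 mm wide form a V under the tag: they reach 12 mm above the pin and 17 mm before and behind it.
- tag_b (a joint): lean of bin b's flip tag, rad: 0 upright; +0.80 at rest back over its bin, ring face up, tip 40 mm behind the pin and 39 above it; -0.90 at rest forward, bar face up, tip 44 mm before the pin and 35 above it. Glossy slippery white plate 66 mm wide, 56 from pin to tip, 4 thick (7 at the raised panels), about 30 g, swings freely, falls to its other rest in 0.5 s once a few degrees past upright.
- hinge_c (a point): middle of the hinge pin of bin c's flip tag, 97 mm over the worktop, on the bin's centre line, 10 mm in front of its front wall and 66 mm in front of its centre; its axes are the rack's, the pin runs along y. Two fixed steel rests 18 mm wide form a V under the tag: they reach 12 mm above the pin and 17 mm before and behind it.
- tag_c (a joint): lean of bin c's flip tag, rad: 0 upright; +0.80 at rest back over its bin, ring face up, tip 40 mm behind the pin and 39 above it; -0.90 at rest forward, bar face up, tip 44 mm before the pin and 35 above it. Glossy slippery white plate 66 mm wide, 56 from pin to tip, 4 thick (7 at the raised panels), about 30 g, swings freely, falls to its other rest in 0.5 s once a few degrees past upright.
- hinge_d (a point): middle of the hinge pin of bin d's flip tag, 97 mm over the worktop, on the bin's centre line, 10 mm in front of its front wall and 66 mm in front of its centre; its axes are the rack's, the pin runs along y. Two fixed steel rests 18 mm wide form a V under the tag: they reach 12 mm above the pin and 17 mm before and behind it.
- tag_d (a joint): lean of bin d's flip tag, rad: 0 upright; +0.80 at rest back over its bin, ring face up, tip 40 mm behind the pin and 39 above it; -0.90 at rest forward, bar face up, tip 44 mm before the pin and 35 above it. Glossy slippery white plate 66 mm wide, 56 from pin to tip, 4 thick (7 at the raised panels), about 30 g, swings freely, falls to its other rest in 0.5 s once a few degrees past upright.
- sachets_full_1: stock of a full bin: nine coffee sachets filed on edge with a paper band round them, 91 mm deep, 95 mm wide, their tops 71 mm over the bin's floor (about 87 mm over the worktop), loose; origin under its middle, at the bin's centre. The bin it stands in is a full bin.
- sachets_full_2: stock of a full bin: nine coffee sachets filed on edge with a paper band round them, 91 mm deep, 95 mm wide, their tops 71 mm over the bin's floor (about 87 mm over the worktop), loose; origin under its middle, at the bin's centre. The bin it stands in is a full bin.
- sachet_last_1: the last single coffee sachet, 90 x 70 x 8 mm, lying flat on the floor of a nearly empty bin, loose; origin under its middle, near the bin's centre.
- sachet_last_2: the last single coffee sachet, 90 x 70 x 8 mm, lying flat on the floor of a nearly empty bin, loose; origin under its middle, near the bin's centre.
- tea_canister: small plain steel canister, 53 mm across, 67 mm high, loose in the rack's end bay; origin under its middle. Bystander.
- teaspoon: steel teaspoon, 130 mm long, 11 mm high, lying loose on the rack's base board in front of the bins, below the tags; origin under its middle. Bystander.
- glass_mug: clear glass mug with a handle, 93 x 128 x 106 mm high, loose on the worktop to the right of the rack; origin under its middle. Bystander.

How it is judged:
At the end, for the whole second after the job is handed in: Every bin that holds a banded file of sachets has its tag resting back (joint above 0.70 rad), every bin with a single sachet has its tag resting forward (joint below -0.80 rad), and all tags are still (under 0.1 rad/s) (((horizontal distance between any of sachets_full_1, sachets_full_2 and hinge_a below 0.09 m and value of joint tag_a above 0.7 rad) or (not (horizontal distance between any of sachets_full_1, sachets_full_2 and hinge_a below 0.09 m) and value of joint tag_a below -0.8 rad)) and ((horizontal distance between any of sachets_full_1, sachets_full_2 and hinge_b below 0.09 m and value of joint tag_b above 0.7 rad) or (not (horizontal distance between any of sachets_full_1, sachets_full_2 and hinge_b below 0.09 m) and value of joint tag_b below -0.8 rad)) and ((horizontal distance between any of sachets_full_1, sachets_full_2 and hinge_c below 0.09 m and value of joint tag_c above 0.7 rad) or (not (horizontal distance between any of sachets_full_1, sachets_full_2 and hinge_c below 0.09 m) and value of joint tag_c below -0.8 rad)) and ((horizontal distance between any of sachets_full_1, sachets_full_2 and hinge_d below 0.09 m and value of joint tag_d above 0.7 rad) or (not (horizontal distance between any of sachets_full_1, sachets_full_2 and hinge_d below 0.09 m) and value of joint tag_d below -0.8 rad)) and velocity of joint tag_a between -0.1 and 0.1 rad/s and velocity of joint tag_b between -0.1 and 0.1 rad/s and velocity of joint tag_c between -0.1 and 0.1 rad/s and velocity of joint tag_d between -0.1 and 0.1 rad/s); the robot touches nothing.
It fails at once if a sachet or a banded file of sachets is lifted or shifted by more than 15 mm (distance of any of sachets_full_1, sachets_full_2, sachet_last_1, sachet_last_2 from where it was at the start of the episode above 0.015 m).
It fails at once if the canister, teaspoon or mug is moved by more than 20 mm (distance of any of tea_canister, teaspoon, glass_mug from where it was at the start of the episode above 0.02 m).
It fails at once if a tag is pinched: fingers press on both of its faces at once ((contact force between the fingers and tag_a_c1 above 0.5 N and contact force between the fingers and tag_a_c2 above 0.5 N) or (contact force between the fingers and tag_b_c1 above 0.5 N and contact force between the fingers and tag_b_c2 above 0.5 N) or (contact force between the fingers and tag_c_c1 above 0.5 N and contact force between the fingers and tag_c_c2 above 0.5 N) or (contact force between the fingers and tag_d_c1 above 0.5 N and contact force between the fingers and tag_d_c2 above 0.5 N)).
It also fails if it takes over 45 s, if anything falls off the work surface, if the arm or the gripper's body presses on something with over 40 N, if the wrist force passes 120 N, or if a joint passes its speed limit or range.

## Working session

There is one attempt and no reset: what is moved stays moved. The work goes in short steps, Python scripts to look and compute and a shell command to move; the robot and the scene stay as the last step left them, time stands still between calls to the robot, and variables do not carry over. Pictures are saved under pics/ and viewed, at most 10 in all, crops included, and the job is handed in when it is done.

```bash
mkdir -p pics; python3 - <<'E'
from workcell import manip, eyes
import numpy as np, cv2
for n in ("scene","top"):
    p,d=eyes.camera(n); q=eyes.camera_params(n)
    np.savez(n+".npz",p=p,d=d,K=[q[k] for k in("fx","fy","cx","cy")],T=q["world_from_camera"])
    cv2.imwrite(f"pics/{n}1.png",p[:,:,::-1]); print(n,[q[k] for k in("fx","fy","cx","cy")],np.round(q["world_from_camera"],3).tolist())
s=manip.get_obs(); print(s["clock"],s["position"],s["ee_rot"],s["grip_width"])
E
```

```text
scene [420.53648870690677, 420.53648870690677, 317.81499248626886, 207.99415820200414] [[0.735, -0.521, 0.434, 0.082], [-0.678, -0.574, 0.458, -0.727], [0.01, -0.631, -0.775, 0.909], [0.0, 0.0, 0.0, 1.0]]
top [438.0318568356911, 438.0318568356911, 320.3991427520335, 197.29708970630293] [[0.005, -0.99, 0.143, 0.393], [-1.0, -0.007, -0.012, -0.219], [0.013, -0.143, -0.99, 1.176], [0.0, 0.0, 0.0, 1.0]]
0.1 [0.19462017 0.59357252 0.23059976] [ 1.57752874e-01  9.87478423e-01 -6.24670460e-04 -6.92333830e-05] 1.0021293126402933
```

View pics/scene1.png

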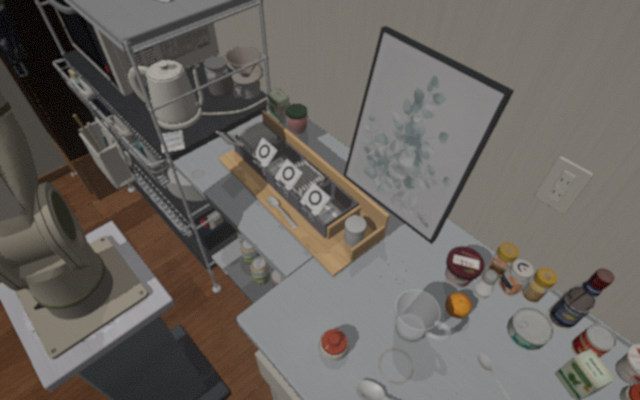

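View pics/top1.png

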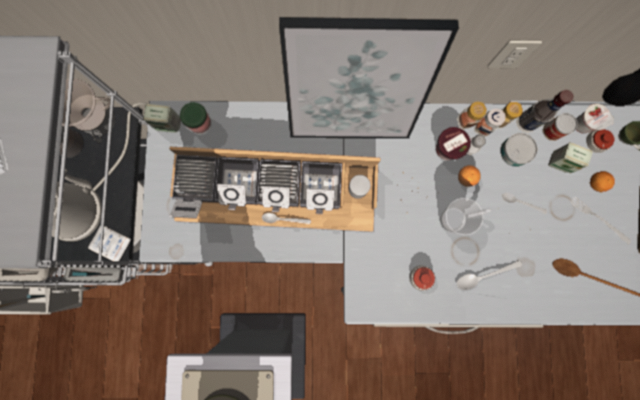

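The rack spans about px (170–380, 150–232) in the top view. The leftmost tag (185,207) looks forward, and the other three (232,194), (277,197), (320,200) show rings, so they are back. I'll zoom in and measure.

```bash
cat > h.py <<'E'
import numpy as np
def load(n):
    f=np.load(n+".npz"); return f["p"],f["d"],f["K"],f["T"]
def ray(n,u,v,z):
    _,_,K,T=load(n); r=T[:3,:3]@[(u-K[2])/K[0],(v-K[3])/K[1],1]; o=T[:3,3]
    return o+r*(z-o[2])/r[2]
def pts(n):
    p,d,K,T=load(n); v,u=np.mgrid[:400,:640]
    return np.dstack([(u-K[2])/K[0]*d,(v-K[3])/K[1]*d,d])@T[:3,:3].T+T[:3,3]
E
python3 - <<'E'
from h import *; import cv2
p=load("top")[0]; c=cv2.resize(p[140:240,160:390],None,fx=3.4,fy=3.4,interpolation=cv2.INTER_CUBIC)
q=load("scene")[0]; s=cv2.resize(q[100:280,200:400],None,fx=3.0,fy=3.0,interpolation=cv2.INTER_CUBIC)[:,:600]
cv2.imwrite("pics/topc.png",c[:,:,::-1]); cv2.imwrite("pics/scc.png",s[:,:,::-1])
P=pts("top")
# back board top (z~0.104)
m=(abs(P[...,2]-.104)<.006)&(P[...,1]<.35)&(P[...,1]>-.4); m[:150-3]=0;m[166:]=0;m[:,:165]=0;m[:,385:]=0
X=P[m]; print(len(X)); a=np.polyfit(X[:,1],X[:,0],1); print("board line x=a*y+b",a,"y range",X[:,1].min(),X[:,1].max(), X[:,2].mean())
for u in range(176,344,3):
    col=P[150:222,u]; i=col[:,2].argmax(); print(u,np.round(col[i],3), end=' ; ')
print()
for u in (185,195,232,250,277,295,320,336): print(u,[(v,round(P[v,u,0],3),round(P[v,u,1],3),round(P[v,u,2],3)) for v in range(160,230,6)])
E
```

```text
869
board line x=a*y+b [0.04665411 0.6627006 ] y range -0.3815499133880781 0.14838321067628316 0.10292161257633452
176 [0.493 0.11  0.136] ; 179 [0.496 0.104 0.134] ; 182 [0.496 0.097 0.133] ; 185 [0.494 0.09  0.132] ; 188 [0.499 0.084 0.131] ; 191 [0.496 0.076 0.134] ; 194 [0.494 0.068 0.135] ; 197 [0.497 0.063 0.128] ; 200 [0.521 0.062 0.11 ] ; 203 [ 0.393 -0.219  1.176] ; 206 [0.663 0.055 0.103] ; 209 [ 0.393 -0.219  1.176] ; 212 [0.663 0.04  0.104] ; 215 [ 0.393 -0.219  1.176] ; 218 [0.571 0.014 0.137] ; 221 [0.568 0.006 0.138] ; 224 [ 0.566 -0.001  0.137] ; 227 [ 0.568 -0.008  0.139] ; 230 [ 0.393 -0.219  1.176] ; 233 [ 0.569 -0.022  0.137] ; 236 [ 0.393 -0.219  1.176] ; 239 [ 0.393 -0.219  1.176] ; 242 [ 0.567 -0.043  0.136] ; 245 [ 0.546 -0.047  0.111] ; 248 [ 0.66  -0.051  0.109] ; 251 [ 0.658 -0.058  0.106] ; 254 [ 0.658 -0.066  0.106] ; 257 [ 0.393 -0.219  1.176] ; 260 [ 0.655 -0.081  0.107] ; 263 [ 0.393 -0.219  1.176] ; 266 [ 0.393 -0.219  1.176] ; 269 [ 0.564 -0.108  0.137] ; 272 [ 0.565 -0.115  0.136] ; 275 [ 0.564 -0.123  0.138] ; 278 [ 0.565 -0.13   0.137] ; 281 [ 0.3
[... 6118 characters left out ...]
loat64(0.639), np.float64(-0.273), np.float64(0.051)), (172, np.float64(0.63), np.float64(-0.275), np.float64(0.015)), (178, np.float64(0.613), np.float64(-0.275), np.float64(0.014)), (184, np.float64(0.596), np.float64(-0.275), np.float64(0.017)), (190, np.float64(0.581), np.float64(-0.275), np.float64(0.014)), (196, np.float64(0.565), np.float64(-0.275), np.float64(0.012)), (202, np.float64(0.548), np.float64(-0.275), np.float64(0.017)), (208, np.float64(0.53), np.float64(-0.274), np.float64(0.034)), (214, np.float64(0.516), np.float64(-0.275), np.float64(0.016)), (220, np.float64(0.5), np.float64(-0.275), np.float64(0.014)), (226, np.float64(0.484), np.float64(-0.275), np.float64(0.009))]
```

View pics/topc.png

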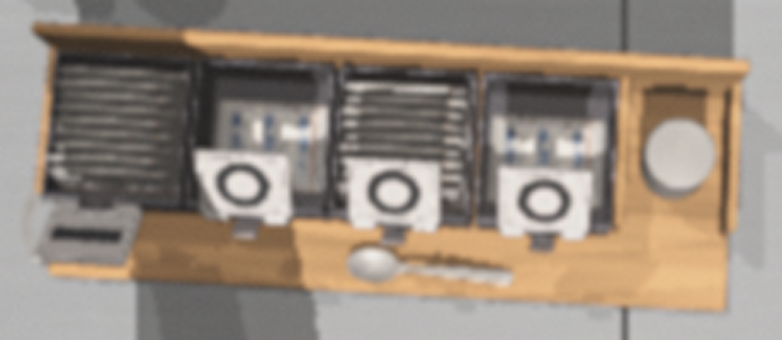

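View pics/scc.png

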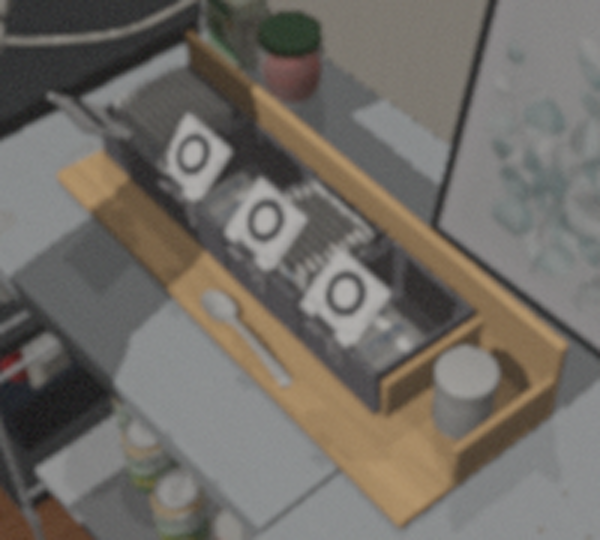

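Bins from left to right are A full (tag forward, wrong), B last sachet (tag back, wrong), C full (tag back, right) and D last sachet (tag back, wrong). Before moving I'll check how close the shelf on the left is.

```bash
python3 - <<'E'
from h import *
for n in("top","scene"):
    P=pts(n); ok=load(n)[1]>0; print(n)
    for x0 in np.arange(.1,.8,.1):
        r=[]
        for y0 in np.arange(-.35,.75,.1):
            m=ok&(abs(P[...,0]-x0-.05)<.05)&(abs(P[...,1]-y0-.05)<.05)
            r.append("%5.2f"%np.percentile(P[m][:,2],99.5) if m.sum()>5 else "  -  ")
        print("x%.1f"%x0," ".join(r))
E
```

```text
top
x0.1 -0.81  0.00  0.02  0.02  0.02  0.00 -0.81 -0.81 -0.81 -0.81 -0.81
x0.2  0.01 -0.81 -0.81 -0.81 -0.81 -0.81 -0.81 -0.81 -0.05 -0.02 -0.10
x0.3  0.00  0.00  0.00  0.00  0.00  0.38  0.39  0.36  0.01 -0.00 -0.09
x0.4  0.02  0.02  0.02  0.02  0.13  0.01  0.39  0.17  0.01   -     -  
x0.5  0.14  0.14  0.14  0.14  0.13  0.06  0.41  0.39  0.04   -     -  
x0.6  0.11  0.11  0.11  0.11  0.11  0.01  0.39  0.39  0.04   -     -  
x0.7  0.34  0.34  0.26  0.01  0.09  0.38  0.39  0.39  0.00   -     -  
scene
x0.1   -    0.00  0.01  0.01  0.01  0.00 -0.81   -    0.35  0.38   -  
x0.2  0.00 -0.81 -0.81 -0.81 -0.81 -0.81 -0.81 -0.81 -0.06  0.42  0.31
x0.3  0.00  0.00  0.00  0.00  0.00  0.38  0.39  0.39  0.39  0.37  0.00
x0.4  0.02  0.02  0.02  0.01  0.13  0.00  0.39  0.39  0.39  0.25  0.28
x0.5  0.13  0.14  0.14  0.14  0.13  0.01  0.40  0.39  0.18  0.16   -  
x0.6  0.11  0.11  0.11  0.10  0.11  0.02  0.39  0.11  0.12  0.16   -  
x0.7  0.34  0.34  0.35  0.00  0.09  0.30  0.37  0.14  0.12  0.16 -0.00
```

```bash
python3 -m crank '[[[0,0,0,5,0,0,5],[0,0,0,5,0,0,5],[0,0,0,5,0,0,5.5],[0,0,0,5,0,0,0],[0,0,0,5,0,0,0],[0,0,0,0,0,0,0],[0,0,0,0,0,0,0]]]' 20
```

```text
clock: 0.98
position: [0.1947, 0.594, 0.4804]
ee_rot: [0.023, 1.0, -0.001, -0.0]
ft_force: [-0.0, 0.6, -0.3]
grip_width: 0.001
grasp_force: 0.0
```

```bash
python3 -m crank '[[[0,1.9,-3.65,0,0,0,0],[0,1.9,-3.65,0,0,0,0],[0,1.9,-3.65,0,0,0,0],[0,1.9,-3.65,0,0,0,0],[0,1.9,-3.65,0,0,0,0],[0,1.9,-3.65,0,0,0,0],[0,1.9,-3.65,0,0,0,0],[0,1.9,-3.65,0,0,0,0],[0,1.9,-3.65,0,0,0,0],[0,1.9,-3.65,0,0,0,0],[0,1.9,-3.65,0,0,0,0],[0,1.9,-3.65,0,0,0,0],[0,1.9,-3.65,0,0,0,0],[0,1.9,-3.65,0,0,0,0],[0,0,0,0,0,0,0],[0,0,0,0,0,0,0]]]'
```

```text
clock: 2.98
position: [0.4602, 0.0836, 0.4803]
ee_rot: [0.023, 1.0, -0.0, -0.001]
ft_force: [-0.9, 0.6, 0.1]
grip_width: -0.003
grasp_force: 0.0
```

```bash
python3 -m crank '[[[0,0,0,-5,0,0,0],[0,0,0,-5,0,0,0],[0,0,0,-5,0,0,0],[0,0,0,-5,0,0,0],[0,0,0,-5,0,0,0],[0,0,0,-5,0,0,0],[0,0,0,-3.4,0,0,0],[0,0,0,-2,0,0,0],[0,0,0,-1,0,0,0],[0,0,0,0,0,0,0],[0,0,0,0,0,0,0]]]'; python3 - <<'E'
from workcell import eyes
import cv2
p,_=eyes.camera("scene"); cv2.imwrite("pics/s2.png",cv2.resize(p[60:280,150:420],None,fx=2.5,fy=2.5)[:,:,::-1])
E
```

```text
clock: 4.35
position: [0.4611, 0.0833, 0.1182]
ee_rot: [0.023, 1.0, 0.0, 0.001]
ft_force: [-0.5, 0.5, 0.7]
grip_width: -0.001
grasp_force: 0.0
```

View pics/s2.png

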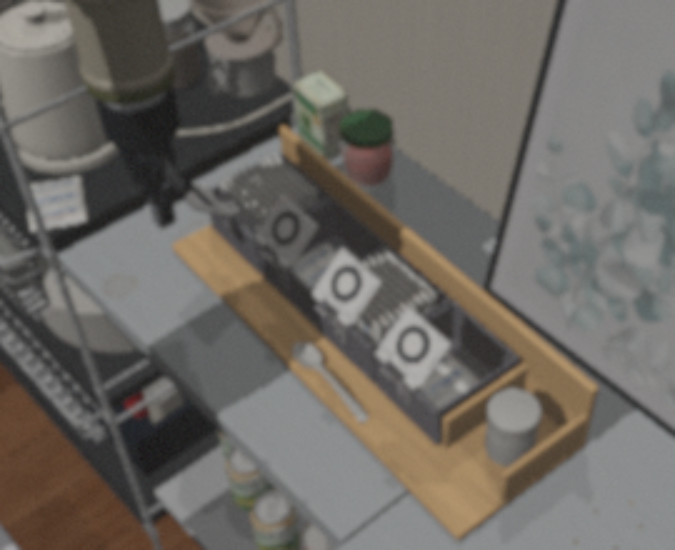

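The finger stands in front of tag A (finger about (165,215), tag tip about (195,195)) with a clear gap. Pushing it back now.

```bash
python3 -m crank '[[[0,1,0,0,0,0,0],[0,1,0,0,0,0,0],[0,0.7,0,0,0,0,0],[0,0.7,0,0,0,0,0],[0,0.7,0,0,0,0,0],[0,0.7,0,0,0,0,0],[0,0.7,0,0,0,0,0],[0,0.6,0,0,0,0,0],[0,0.5,0,0,0,0,0],[0,0.5,0,0,0,0,0],[0,0.4,0,0,0,0,0],[0,0,0,0,0,0,0]]]'
```

```text
clock: 5.9
position: [0.5359, 0.0829, 0.1173]
ee_rot: [0.023, 1.0, -0.0, -0.0]
ft_force: [-0.6, 1.2, -0.5]
grip_width: 0.005
grasp_force: 0.0
```

```bash
python3 -m crank '[[[0,-2,0,0,0,0,0],[0,-3,0,0,0,0,0],[0,-3,0,0,0,0,0],[0,0,0,4,0,0,0],[0,0,0,4,0,0,0],[0,0,0,2,0,0,0],[0,0,0,0,0,0,0]]]'; python3 - <<'E'
from workcell import eyes
import cv2
p,_=eyes.camera("scene"); cv2.imwrite("pics/s3.png",cv2.resize(p[60:280,150:420],None,fx=2.5,fy=2.5)[:,:,::-1])
E
```

```text
clock: 6.78
position: [0.4564, 0.0831, 0.2186]
ee_rot: [0.023, 1.0, 0.001, 0.001]
ft_force: [0.1, 0.7, -0.9]
grip_width: 0.0
grasp_force: 0.0
```

View pics/s3.png

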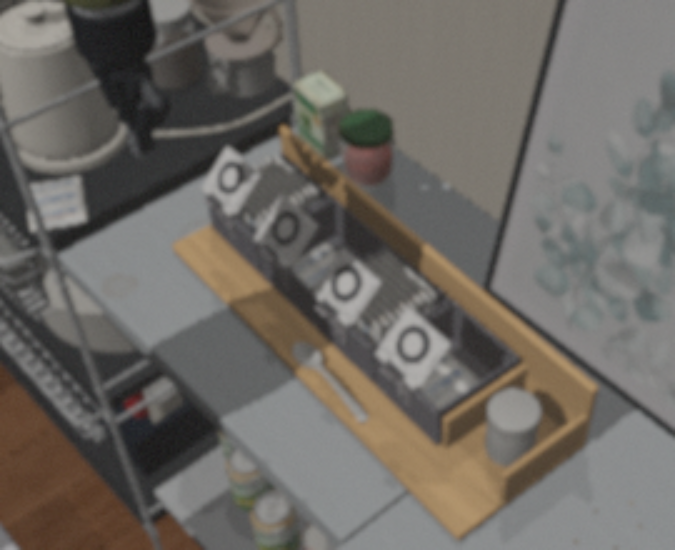

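Tag A now shows its ring, leaning back (230,178). Next is B, approached from behind.

```bash
python3 -m crank '[[[0,2.5,-1.8,0,0,0,0],[0,2.5,-1.8,0,0,0,0],[0,2.5,-1.8,0,0,0,0],[0,2.5,-1.8,0,0,0,0],[0,2.5,-1.8,0,0,0,0],[0,1.4,-0.9,0,0,0,0],[0,0,0,0,0,0,0],[0,0,0,-3,0,0,0],[0,0,0,-3,0,0,0],[0,0,0,-3,0,0,0],[0,0,0,-1,0,0,0],[0,0,0,0,0,0,0]]]'
```

```text
clock: 8.32
position: [0.5941, -0.0158, 0.1171]
ee_rot: [0.023, 1.0, 0.0, -0.001]
ft_force: [0.2, 0.3, 0.2]
grip_width: 0.0
grasp_force: 0.0
```

```bash
python3 -m crank '[[[0,-1,0,0,0,0,0],[0,-1,0,0,0,0,0],[0,-0.8,0,0,0,0,0],[0,-0.8,0,0,0,0,0],[0,-0.7,0,0,0,0,0],[0,-0.7,0,0,0,0,0],[0,-0.6,0,0,0,0,0],[0,-0.5,0,0,0,0,0],[0,-0.5,0,0,0,0,0],[0,-0.4,0,0,0,0,0],[0,0,0,0,0,0,0]]]'
```

```text
clock: 9.7
position: [0.5245, -0.0161, 0.1174]
ee_rot: [0.023, 1.0, 0.0, 0.0]
ft_force: [0.3, 0.0, -0.1]
grip_width: -0.001
grasp_force: 0.0
```

```bash
python3 -m crank '[[[0,2,0,0,0,0,0],[0,2.5,0,0,0,0,0],[0,2.5,0,0,0,0,0],[0,0,0,4,0,0,0],[0,0,0,4,0,0,0],[0,0,0,2,0,0,0],[0,0,-4,0,0,0,0],[0,0,-4,0,0,0,0],[0,0,-4,0,0,0,0],[0,0,-4,0,0,0,0],[0,0,-4,0,0,0,0],[0,-0.8,-1.5,0,0,0,0],[0,0,0,0,0,0,0],[0,0,0,-3,0,0,0],[0,0,0,-3,0,0,0],[0,0,0,-3,0,0,0],[0,0,0,-1,0,0,0],[0,0,0,0,0,0,0]]]'
```

```text
clock: 11.95
position: [0.587, -0.2299, 0.1174]
ee_rot: [0.022, 1.0, 0.0, -0.0]
ft_force: [0.3, -0.3, 0.5]
grip_width: -0.003
grasp_force: 0.0
```

```bash
python3 -m crank '[[[0,-1,0,0,0,0,0],[0,-1,0,0,0,0,0],[0,-0.8,0,0,0,0,0],[0,-0.8,0,0,0,0,0],[0,-0.7,0,0,0,0,0],[0,-0.7,0,0,0,0,0],[0,-0.6,0,0,0,0,0],[0,-0.5,0,0,0,0,0],[0,-0.5,0,0,0,0,0],[0,-0.4,0,0,0,0,0],[0,0,0,0,0,0,0]]]'
```

```text
clock: 13.32
position: [0.5165, -0.2311, 0.1174]
ee_rot: [0.023, 1.0, 0.0, 0.0]
ft_force: [0.4, -0.3, 0.4]
grip_width: 0.004
grasp_force: 0.0
```

```bash
python3 -m crank '[[[0,2,0,0,0,0,0],[0,2.5,0,0,0,0,0],[0,2.5,0,0,0,0,0],[0,0,0,4,0,0,0],[0,0,0,4,0,0,0],[0,0,0,4,0,0,0],[0,0,0,4,0,0,0],[0,0,0,4,0,0,0],[0,0,0,0,0,0,0],[0,0,0,0,0,0,0],[0,0,0,0,0,0,0],[0,0,0,0,0,0,0]]]'; python3 - <<'E'
from workcell import eyes
import cv2
p,_=eyes.camera("scene"); cv2.imwrite("pics/s4.png",cv2.resize(p[60:280,150:420],None,fx=2.5,fy=2.5)[:,:,::-1])
E
```

```text
clock: 14.82
position: [0.5864, -0.2309, 0.3165]
ee_rot: [0.023, 1.0, 0.0, -0.001]
ft_force: [-0.2, -1.0, -0.4]
grip_width: -0.001
grasp_force: 0.0
```

View pics/s4.png

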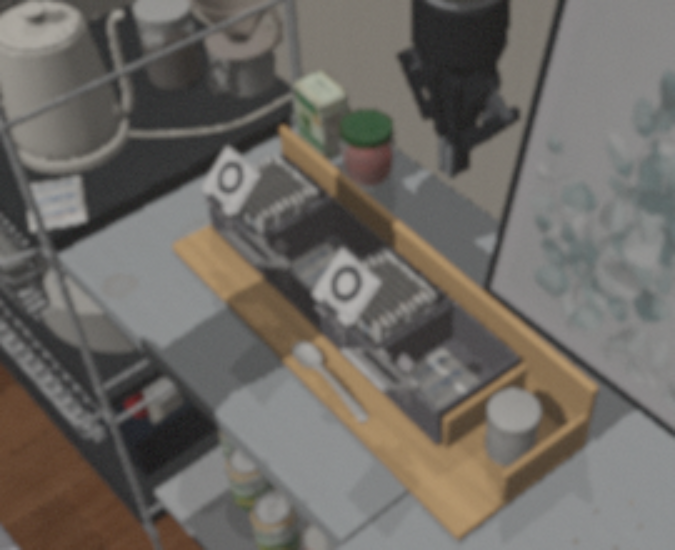

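Tags A (230,178) and C (345,285) are back with the ring up. B (265,250) and D (380,370) are forward, and the spoon, canister and sachets haven't moved. The arm is clear, so I'm handing in.

```bash
python3 -c "
from workcell import job
print(job.hand_in())"
```

```text
the job is handed in; nothing more can be done
None
```

The job is handed in: going by the last picture, the two full bins (first and third from the left) have their tags back with the ring up, the two last-sachet bins have theirs forward, and nothing else appears to have moved. No verdict came back from the hand-in.

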